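Put away the latched floral snips, set the open ones out for cleaning

TASK

Clear up the flower bench's snips: those latched shut have been cleaned, so lay them in the free bay of the toolbox's tray, under the half-open lid; those left open still need cleaning, so lay them in the shallow steel tray. Set every pair down gently, flat on the floor of its bay or tray and not on top of one another, and leave the foam block, vase, spray bottle and ribbon where they stand.

Things in the scene. Friction and masses are not known exactly. Their poses are not given: they have to be found in the camera images.
- snips_1: floral snips lying flat, orange handles, steel blades, 160 mm long, 16 mm thick, about 160 g. Origin under the pivot, on the underside; x points to the blade tips (60 mm ahead), handles reach 99 mm behind; z up as found. Fixed handle at y -1 to -24 mm, moving one mirrored when shut, out to y +65 mm when open (joint jaw_1); an open moving blade reaches y -38 mm
- snips_1_hub (a point): centre of the hub block of snips_1 at the pivot, 8 mm over the underside; steel, 34 mm along the snips' x, 26 mm across y, 16 mm high, near the centre of mass: the best grip, across y
- jaw_1 (a joint): opening of the moving half of snips_1 about the pivot, rad: below 0.02 shut, held by its wire catch (cannot be opened); 0.3 to 0.52 open, held by its spring (1.5 N m/rad; squeezed handles spring open again)
- snips_2: another pair of floral snips, same make, size and frame as snips_1 (joint jaw_2)
- snips_2_hub (a point): centre of the hub block of snips_2 at the pivot, 8 mm over the underside; steel, 34 mm along the snips' x, 26 mm across y, 16 mm high, near the centre of mass: the best grip, across y
- jaw_2 (a joint): opening of the moving half of snips_2 about the pivot, rad: below 0.02 shut, held by its wire catch (cannot be opened); 0.3 to 0.52 open, held by its spring (1.5 N m/rad; squeezed handles spring open again)
- snips_3: another pair of floral snips, same make, size and frame as snips_1 (joint jaw_3)
- snips_3_hub (a point): centre of the hub block of snips_3 at the pivot, 8 mm over the underside; steel, 34 mm along the snips' x, 26 mm across y, 16 mm high, near the centre of mass: the best grip, across y
- jaw_3 (a joint): opening of the moving half of snips_3 about the pivot, rad: below 0.02 shut, held by its wire catch (cannot be opened); 0.3 to 0.52 open, held by its spring (1.5 N m/rad; squeezed handles spring open again)
- snips_4: another pair of floral snips, same make, size and frame as snips_1 (joint jaw_4)
- snips_4_hub (a point): centre of the hub block of snips_4 at the pivot, 8 mm over the underside; steel, 34 mm along the snips' x, 26 mm across y, 16 mm high, near the centre of mass: the best grip, across y
- jaw_4 (a joint): opening of the moving half of snips_4 about the pivot, rad: below 0.02 shut, held by its wire catch (cannot be opened); 0.3 to 0.52 open, held by its spring (1.5 N m/rad; squeezed handles spring open again)
- toolbox: black toolbox, immovable, 220 mm along x, 320 along y, rim 140 mm high, walls 5 mm. Origin: centre of its underside; +x is the hinge side of its orange lid, the open side faces -x. On top inside, an orange tray, floor at z 105 mm: its free bay spans x -104 to 104, y -56 to 154 mm; the end bay (y below -60) is full of two tape rolls up to z 149 mm
- toolbox_bay (a point): centre of the floor of the toolbox's free bay (x 0, y 49.5, z 105 mm of the toolbox)
- lid_edge (a point): middle of the lid's free edge (x -16, z 324 mm of the toolbox). The rigid lid, 320 mm wide, 28 mm thick, runs from its hinge (x 110, z 144 mm) up to this edge at 55 degrees on two steel stays (at y +-159 mm, x 40 to 44, z 136 to 238): it overhangs the bay, so the hand cannot come straight down; it can reach in from the -x side tilted 20 to 45 degrees
- tray: shallow steel cleaning tray on the bench, immovable, 250 mm along x, 210 mm along y, walls 4 mm thick and 28 mm high with a rolled rim to 31 mm, floor 4 mm thick. Origin: centre of its underside, z up
- tray_in (a point): centre of the tray's floor (upper face)
- foam: bystander: block of floral foam in a green cage, 114 x 86 mm, 70 mm high, loose. Origin: centre of its underside
- vase: bystander: blue ceramic bud vase, 66 mm across at most, 120 mm high, loose. Origin: centre of its underside
- spray: bystander: white spray bottle with a blue band and red head, 62 mm across, 193 mm high, nozzle 53 mm out to its -x, loose. Origin: centre of its underside
- ribbon: bystander: white-flanged spool of purple ribbon lying flat, 84 mm across, 28 mm high, loose. Origin: centre of its underside
Not all that is in view belongs to the job. What is shaped like the snips_4 but green is not meant.

How it is judged:
By the outcome, as a careful person would: the job done as asked, in the order asked, and still so for the second after the job is handed in, with the robot touching nothing.
It also fails if it takes over 72 s, if anything falls off the work surface, if the arm or the gripper's body presses on something with over 40 N, if the wrist force passes 120 N, or if a joint passes its speed limit or range.

ROBOT

A 6-joint arm with a two-finger parallel gripper is mounted at the origin on the work surface. World frame = base frame: x ahead of the robot, y to its left, z up, the work surface at z = 0. Lengths are in m, angles in rad, forces in N, time in s.
With the tool pointing down it reaches from about 0.3 to 0.85 m from the base axis. Payload 5.4 kg.
Tool frame: the origin (TCP) lies at the very end of the fingers, on their centre line; the grasp point (between the pads) lies 19 mm behind it; z points along the fingers, y is the line along which they close (so a half turn about z gives the same grasp; the last joint's range is limited). The gripper opens to 85 mm and grips with 20 to 120 N. Pads are 22 mm wide; open, the fingers measure 114 mm over their backs; the gripper's body (76 mm by 85 mm) begins 54 mm behind the grasp point. The pads swing forward as they close: fully open they stand 13 mm farther back than shut.
Start: joints at [-1.386, 0.158, 1.597, -0, 1.386, -0.21], TCP at [0.221, -0.531, 0.231] pointing down, gripper open.
Joint ranges: [-2.91, 2.91], [-0.94, 2.29], [0.18, 2.7], [-1.29, 4.43], [0.17, 2.64], [-3, 3]. Speed limits (rad/s): [2.57, 2.57, 3.14, 3.14, 3.14, 3.14].

INTERFACE

Orientations are given as a rotation vector (axis times angle).
In Python, from cell import arm gives the robot as it stands. The module is installed in compiled form; this text tells all that it offers.
- The arm moves only by the tool apply_moves, never from a script. Its argument "deltas" is a list of rows, each a list of 5 numbers: the finger opening in mm, from 0 to 85.4, then the shift along the world's x, y, z in mm, then the turn about the world's z in degrees. A call has 1 to 20 rows; each row shifts and turns the commanded pose from where the row before left it; what a row does not reach is not made up. A row lasts 1/10 s, in which the tool goes at most 50 mm and 8.59 degrees, less where a joint would pass 70% of its speed; a pose out of reach is approached as far as the arm can. A call is refused whole if a number of a shift passes 50 or a number of a turn 8.59, either way. A call with a gripper value outside its range is refused whole. The fingers move at their own pace and stop on an object; "squeeze" is the grip in N (left out, the last holds). Time passes only in rows, so rows that do not move let the fingers close. It gives the time, the measured TCP pose, the force, the opening and the grip force at its end, in the units of the state.
- arm.read_state(): the state, without advancing time (a new reading comes with each control period).
- arm.snapshot(name): name is "scene" or "top" or "wrist"; returns a dict with "color" (480x640x3 uint8, red, green, blue), "depth" (480x640 float32, m along the optical axis (not along the pixel's ray), 0 where there is no reading), "fx", "fy", "cx", "cy" (pixels), "D" ([k1, k2, p1, p2, k3] as OpenCV has them; the pictures are not rectified), "cam_to_world" (4x4, takes a point from camera to world coordinates). Camera axes: x right, y up, looking along -z (the intrinsics and any distortion apply to the point x, -y, -z); pixel columns grow to the right and rows downward; lengths in m; the calibration is good to about 2 mm. A picture is of the moment at which its call begins.
- arm.hand_in(): hands the job in; it is judged then, once.
The state is a dict: "time_s": time; "joint_pos": joint angles; "qvel": joint speeds; "joint_torque": joint torques, N m; "eef_pos": TCP position; "tcp_rot": TCP orientation; "wrist_force": force on the tool from outside, world axes, zero at the start; "moment": the same for the moment, N m; "width": finger opening in m; "grip_force": force on a finger pad.
Only numpy, scipy, OpenCV 4.12 (cv2) and the standard library are available. Lean on these libraries where they do the work, as an engineer would, in place of code of your own. Each camera call takes 0.05 s, during which the arm holds its last target. There are 200 camera calls.

## Working session

There is one attempt and no reset: what is moved stays moved. The work goes in short steps, Python scripts to look and compute and a tool call to move; the robot and the scene stay as the last step left them, time stands still between calls to the robot, and variables do not carry over. Pictures are saved under pics/ and viewed, at most 10 in all, crops included, and the job is handed in when it is done.

Besides the shell and the picture viewer there is one more tool, called after ">>>" by a JSON object that holds its "method" and its "body", one argument or row to a line. apply_moves: Moves the arm, as the interface text tells. Its arguments: {"type":"object","properties":{"deltas":{"type":"array"},"squeeze":{"type":"number"}},"required":["deltas"]}

```bash
mkdir -p pics; cat > h.py <<'E'
import numpy as np,cv2,pickle
from cell import arm
def snap(n,save=None):
    s=arm.snapshot(n)
    if save:
        cv2.imwrite(f'pics/{save}.png',s['color'][:,:,::-1]); pickle.dump(s,open(save+'.pkl','wb'))
    return s
def K(s): return np.array([[s['fx'],0,s['cx']],[0,s['fy'],s['cy']],[0,0,1.]])
def rays(s,uv):
    p=cv2.undistortPoints(np.array(uv,float).reshape(-1,1,2),K(s),np.array(s['D'],float)).reshape(-1,2)
    d=np.c_[p[:,0],-p[:,1],-np.ones(len(p))]
    T=np.array(s['cam_to_world']); return T[:3,3],d@T[:3,:3].T
def plane(s,uv,z):
    o,d=rays(s,uv); return o+d*((z-o[2])/d[:,2])[:,None]
def depthpts(s,uv):
    o,d=rays(s,uv); uv=np.array(uv,int).reshape(-1,2)
    return o+d*s['depth'][uv[:,1],uv[:,0]][:,None]
E
python3 - <<'E'
from h import *
for n in('top','scene'):
    s=snap(n,n); T=np.array(s['cam_to_world']); print(n,s['fx'],T.round(3).tolist(),s['D'])
a=[cv2.imread(f'pics/{n}.png') for n in('top','scene')]
print(arm.read_state())
E
```

```text
top 556.7876024941728 [[0.024, 0.987, -0.162, 0.291], [-1.0, 0.026, 0.011, -0.013], [0.015, 0.161, 0.987, 1.424], [0.0, 0.0, 0.0, 1.0]] [-0.16443164  0.          0.          0.          0.        ]
scene 506.43262588661173 [[-0.758, -0.448, 0.474, 0.988], [0.653, -0.51, 0.56, 0.602], [-0.009, 0.734, 0.679, 0.935], [0.0, 0.0, 0.0, 1.0]] [-0.08066347  0.          0.          0.          0.        ]
{'time_s': 0.1, 'joint_pos': array([-1.38610908e+00,  1.59005891e-01,  1.59812033e+00, -2.36385401e-05,
        1.38620032e+00, -2.10092347e-01]), 'qvel': array([ 0.00048391, -0.0008639 , -0.00170819,  0.00088369, -0.00158294,
       -0.00022908]), 'joint_torque': array([-4.23798028e-04, -3.96988785e+01, -3.32338572e+01, -1.14265190e-04,
        4.19309377e-03,  3.73166543e-06]), 'eef_pos': array([ 0.22102253, -0.53022943,  0.23039717]), 'tcp_rot': array([-3.07888688e+00, -6.15765895e-01,  1.89497256e-06]), 'wrist_force': array([ 0.65099948, -0.49097828, -0.74864915]), 'moment': array([0.04529296, 0.02669402, 0.08380625]), 'grip_force': 0.0, 'width': 0.0857282157168632}
```

View pics/top.png

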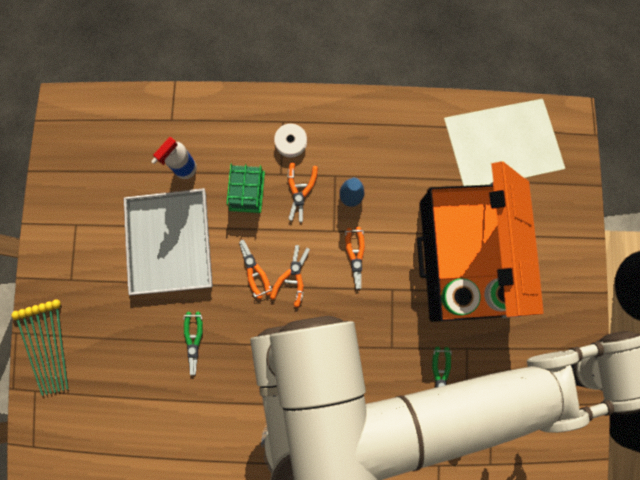

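View pics/scene.png

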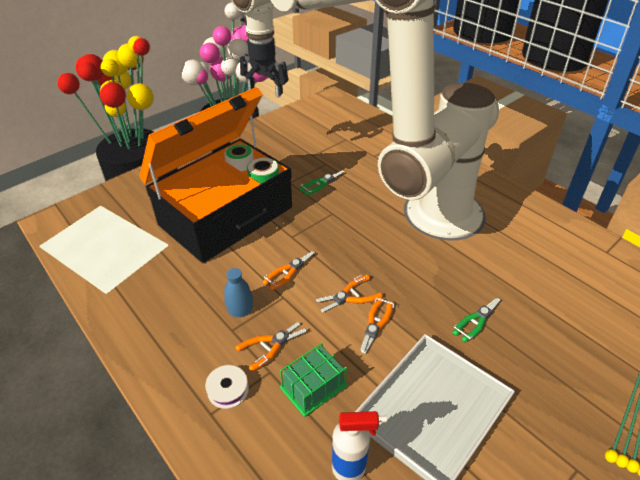

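```bash
python3 - <<'E'
from h import *
a=cv2.imread('pics/top.png')[150:320,225:380]; b=cv2.imread('pics/scene.png')[240:380,225:405]
a=cv2.resize(a,(400,int(170*400/155)),interpolation=cv2.INTER_CUBIC); b=cv2.resize(b,(400,311),interpolation=cv2.INTER_CUBIC)
c=np.zeros((440,800,3),np.uint8); c[:a.shape[0],:400]=a[:440]; c[:311,400:]=b
cv2.imwrite('pics/crop1.png',c)
# colour table
import pickle
s=pickle.load(open('top.pkl','rb'))
hsv=cv2.cvtColor(s['color'],cv2.COLOR_RGB2HSV)
m=cv2.inRange(hsv,(5,170,120),(16,255,255))
m[:, 390:]=0
n,l,st,ce=cv2.connectedComponentsWithStats(m)
for i in range(1,n):
    if st[i,4]>15: print(st[i],ce[i].round(1),plane(s,[ce[i]],.008).round(3))
# lid/box corners by depth
for uv in [(497,166),(535,165),(506,313),(541,313),(428,190),(440,319),(495,189),(470,240),(480,205),(125,197),(206,190),(211,289),(130,296)]:
    print(uv,depthpts(s,[uv]).round(3))
E
```

```text
[152 136  24  21  34] [162.5 144.3] [[0.766 0.412 0.008]]
[289 162   7  14  54] [291.2 167.2] [[0.709 0.062 0.008]]
[302 165  17  31 211] [311.  179.9] [[0.676 0.009 0.008]]
[288 178  10  16  96] [292.3 185. ] [[0.661 0.058 0.008]]
[346 232  19  28 325] [355.5 245.8] [[ 0.504 -0.11   0.008]]
[254 264  17  27 175] [262.6 276.4] [[0.419 0.126 0.008]]
[246 268  15  26 175] [251.8 280.7] [[0.407 0.153 0.008]]
[265 269  26  30 234] [278.3 283.8] [[0.401 0.085 0.008]]
[295 273   9  18 109] [299.5 281.7] [[0.408 0.031 0.008]]
[293 293   8  14  64] [297.2 300.9] [[0.359 0.036 0.008]]
[257 295   6   4  18] [260.  296.8] [[0.367 0.13  0.008]]
(497, 166) [[ 0.63  -0.381  0.333]]
(535, 165) [[ 0.742 -0.604 -0.004]]
(506, 313) [[ 0.327 -0.394  0.325]]
(541, 313) [[ 0.333 -0.527  0.184]]
(428, 190) [[ 0.631 -0.279  0.113]]
(440, 319) [[ 0.318 -0.301  0.135]]
(495, 189) [[ 0.581 -0.375  0.332]]
(470, 240) [[ 0.511 -0.384  0.103]]
(480, 205) [[ 0.598 -0.41   0.107]]
(125, 197) [[0.613 0.493 0.032]]
(206, 190) [[ 0.644  0.287 -0.003]]
(211, 289) [[0.383 0.258 0.002]]
(130, 296) [[0.358 0.47  0.001]]
```

View pics/crop1.png

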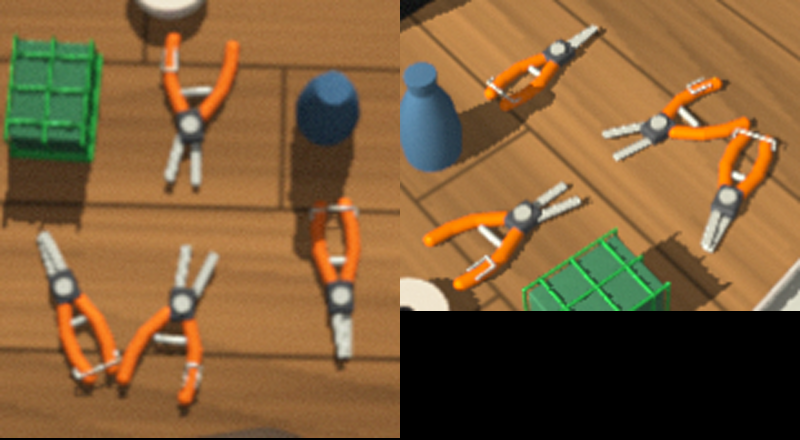

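```bash
python3 - <<'E'
from h import *
import pickle
sc=pickle.load(open('scene.pkl','rb')); s=pickle.load(open('top.pkl','rb'))
V,U=np.mgrid[0:480,0:640]; uv=np.c_[U.ravel(),V.ravel()]
def cloud(s):
    P=depthpts(s,uv); P[s['depth'].ravel()<=0]=np.nan; return P
P=cloud(sc)
from scipy.spatial.transform import Rotation as R
st=arm.read_state(); q=(P-st['eef_pos'])@R.from_rotvec(st['tcp_rot']).as_matrix()
ok=(np.hypot(q[:,0],q[:,1])<.16)&(q[:,2]<.03)&(P[:,2]>.02)
for z in np.arange(0,-.5,-.02):
    m=ok&(q[:,2]<=z)&(q[:,2]>z-.02)
    if m.sum()>3: print(round(z,2),m.sum(),'x',np.percentile(q[m,0],[1,99]).round(3),'y',np.percentile(q[m,1],[1,99]).round(3))
# box from top cloud
T=cloud(s)
m=(abs(T[:,2]-.140)<.006)&(T[:,1]<-.22)&(T[:,1]>-.36)&(T[:,0]>.28)&(T[:,0]<.68)&(U.ravel()<445)
pts=T[m]; print('rim',m.sum(),pts.min(0),pts.max(0))
r=cv2.minAreaRect(pts[:,:2].astype(np.float32)*1000); print(r)
for z in(.32,.30,.26,.22):
    m=(abs(T[:,2]-z)<.005)&(T[:,1]<-.3)&(T[:,1]>-.6)&(T[:,0]>.28)&(T[:,0]<.68)&(U.ravel()>430)
    p=T[m]; c=np.polyfit(p[:,0],p[:,1],1) if len(p)>5 else 0; print(z,len(p),p[:,0].min(),p[:,0].max(),np.degrees(np.arctan(c[0])),np.polyval(c,.475))
# tray rim
m=(T[:,2]>.018)&(T[:,2]<.04)&(T[:,1]>.24)&(T[:,1]<.53)&(T[:,0]>.33)&(T[:,0]<.66)
im=m.reshape(480,640).astype(np.uint8); n,l,stt,ce=cv2.connectedComponentsWithStats(im)
i=1+np.argmax(stt[1:,4]); print('tray',stt[i],cv2.minAreaRect(T[(l==i).ravel()][:,:2].astype(np.float32)*1000))
# hubs: dark gray pixels near guesses
hsv=cv2.cvtColor(s['color'],cv2.COLOR_RGB2HSV)
g={'A':((298.6,198.4),(300.5,221.5)),'B':((249.4,261.2),(241.7,241.5)),'C':((295.5,267.8),(297.5,247)),'D':((356.8,264.7),(358.7,287.6))}
for k,(h,t) in g.items():
    mm=((abs(U-h[0])<7)&(abs(V-h[1])<7)&(hsv[:,:,1]<110)&(hsv[:,:,2]<120))
    c=np.array([U[mm].mean(),V[mm].mean()])if mm.sum() else h
    H=plane(s,[h],.014)[0]; C=plane(s,[c],.014)[0]; Tp=plane(s,[t],.01)[0]; d=Tp-H
    print(k,mm.sum(),c.round(1),H.round(3),C.round(3),'yaw',np.degrees(np.arctan2(d[1],d[0])).round(1),np.hypot(*d[:2]).round(3))
E
```

```text
0.0 95 x [-0.003  0.156] y [-0.051  0.047]
-0.02 167 x [-0.01   0.159] y [-0.056  0.058]
-0.04 149 x [-0.008  0.148] y [-0.063  0.062]
-0.06 262 x [-0.014  0.143] y [-0.073  0.073]
-0.08 262 x [-0.015  0.022] y [-0.071  0.071]
-0.1 321 x [-0.011  0.143] y [-0.067  0.068]
-0.12 123 x [-0.01  0.04] y [-0.037  0.022]
-0.14 191 x [-0.014  0.041] y [-0.037  0.026]
-0.16 224 x [-0.022  0.04 ] y [-0.038  0.03 ]
-0.18 173 x [-0.013  0.041] y [-0.039  0.03 ]
-0.2 223 x [-0.015  0.04 ] y [-0.038  0.028]
-0.22 222 x [-0.01   0.039] y [-0.036  0.036]
-0.24 204 x [-0.015  0.04 ] y [-0.038  0.032]
-0.26 238 x [-0.026  0.065] y [-0.038  0.035]
-0.28 239 x [0.006 0.088] y [-0.146  0.044]
-0.3 108 x [0.068 0.089] y [-0.134 -0.011]
rim 402 [ 0.31543017 -0.31355779  0.13408273] [ 0.63261    -0.2752422   0.14566847]
((474.16888427734375, -292.99072265625), (37.71637725830078, 317.2459716796875), 89.36688995361328)
0.32 342 0.32127293766627646 0.639802106215786 3.9693809371253512 -0.40616593713362037
0.3 211 0.324162822052924 0.6419158454479817 4.346305887206148 -0.43395173896328915
0.26 198 0.3276333417959725 0.6421322491783557 4.313655541936516 -0.4623943740339534
0.22 162 0.3242130243350728 0.6462078141218606 3.8755941571634023 -0.48998545651571795
tray [ 124  189   88  106 1160] ((500.5772705078125, 376.13641357421875), (258.1093444824219, 217.1032257080078), 7.314489841461182)
A 81 [298.4 199.6] [0.624 0.04  0.014] [0.62  0.04  0.014] yaw -173.6 0.061
B 74 [249.2 260.7] [0.456 0.16  0.014] [0.457 0.161 0.014] yaw 24.0 0.056
C 78 [295.6 267.7] [0.442 0.042 0.014] [0.443 0.042 0.014] yaw -3.5 0.054
D 82 [356.  265.7] [ 0.454 -0.114  0.014] [ 0.452 -0.112  0.014] yaw -174.1 0.058
```

>>> {"method": "apply_moves", "body": {
  "deltas": [
    [85,0,0,40,0],
    [85,0,0,40,0],
    [85,0,0,40,0],
    [85,0,0,30,0],
    [85,25,35,0,-1.4],
    [85,25,35,0,-1.4],
    [85,25,35,0,-1.4],
    [85,25,35,0,-1.4],
    [85,25,35,0,-1.4],
    [85,25,35,0,-1.4],
    [85,25,35,0,-1.4],
    [85,25,35,0,-1.4],
    [85,25,35,0,-1.4],
    [85,25,35,0,-1.4],
    [85,25,35,-20,-1.4],
    [85,20,35,-40,-1.2],
    [85,0,0,-40,0],
    [85,0,0,0,0]
  ]
}}

```text
time_s: 1.9
eef_pos: [0.5106, -0.1124, 0.2793]
tcp_rot: [-3.131, -0.168, 0.018]
wrist_force: [0.6, 0.4, -0.7]
width: 0.0849
grip_force: 0.0
```

```bash
cat >> h.py <<'E'
def pose():
    from scipy.spatial.transform import Rotation as R
    st=arm.read_state(); M=R.from_rotvec(st['tcp_rot']).as_matrix()
    print('t',round(st['time_s'],2),'tcp',(st['eef_pos']*1000).round(1),'psi',np.degrees(np.arctan2(M[1,1],M[0,1])).round(2),'w',round(st['width']*1000,1),'F',st['wrist_force'].round(1),'g',round(st['grip_force'],1),'q6',st['joint_pos'][5].round(2)); return st
def orange(s,z,near,rad):
    """orange mask pixels projected on plane z within rad of near"""
    hsv=cv2.cvtColor(s['color'],cv2.COLOR_RGB2HSV); m=cv2.inRange(hsv,(4,150,90),(17,255,255))
    v,u=np.nonzero(m); P=plane(s,np.c_[u,v],z); k=np.hypot(P[:,0]-near[0],P[:,1]-near[1])<rad
    return np.c_[u,v][k],P[k]
E
python3 - <<'E'
from h import *
pose(); s=snap('wrist','w1'); print(np.array(s['cam_to_world']).round(3).tolist())
E
```

```text
t 1.9 tcp [ 510.6 -112.4  279.3] psi -83.86 w 84.9 F [ 0.6  0.4 -0.7] g 0.0 q6 1.02
[[0.106, 0.952, 0.287, 0.582], [-0.994, 0.104, 0.024, -0.105], [-0.006, -0.288, 0.958, 0.422], [0.0, 0.0, 0.0, 1.0]]
```

View pics/w1.png

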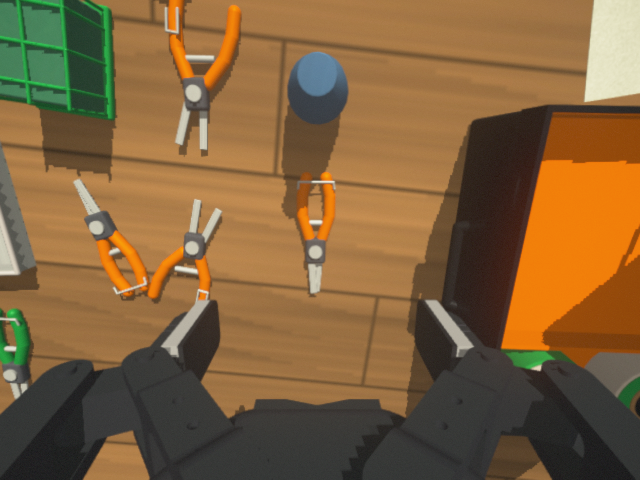

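```bash
python3 - <<'E'
from h import *
import pickle
s=pickle.load(open('w1.pkl','rb'))
for k,h,t,e in[('A',(193,93),(204,150),None),('B',(97,227),(78,182),(133,290)),('C',(194,247),(196,201),None),('D',(316,252),(315,292),(317,177))]:
    H=plane(s,[h],.016)[0];T=plane(s,[t],.009)[0]; d=T-H
    print(k,H.round(4),'tip',T.round(3),np.hypot(*d[:2]).round(3),np.degrees(np.arctan2(d[1],d[0])).round(1))
    if e:
        E=plane(s,[e],.012)[0]; d=H-E; print('  end',E.round(3),np.hypot(*d[:2]).round(3),np.degrees(np.arctan2(d[1],d[0])).round(1))
for uv in[(300,120),(318,72)]: print('vase',depthpts(s,[uv]).round(3))
# D outline width along axis
uv,P=orange(s,.010,(.51,-.105),.07)
H=np.array([*plane(s,[(316,252)],.016)[0][:2]]);a=np.radians(-174);q=(P[:,:2]-H)@np.array([[np.cos(a),-np.sin(a)],[np.sin(a),np.cos(a)]])
for x in range(-100,-20,10):
    m=abs(q[:,0]*1000-x)<5
    if m.any(): print(x,(q[m,1].min()*1000).round(1),(q[m,1].max()*1000).round(1))
E
```

```text
A [0.623 0.041 0.016] tip [0.563 0.031 0.009] 0.061 -170.5
B [0.4553 0.1603 0.016 ] tip [0.508 0.183 0.009] 0.057 23.2
  end [0.371 0.123 0.012] 0.092 24.2
C [0.442  0.0403 0.016 ] tip [0.5   0.04  0.009] 0.058 0.0
D [ 0.4523 -0.1154  0.016 ] tip [ 0.393 -0.12   0.009] 0.059 -175.3
  end [ 0.546 -0.107  0.012] 0.094 -174.7
vase [[ 0.609 -0.08   0.   ]]
vase [[ 0.639 -0.098  0.121]]
-100 -61.1 52.0
-90 -67.6 57.4
-80 -70.4 62.7
-70 -73.6 64.5
-60 -72.8 65.0
-50 -71.8 65.1
-40 -71.1 64.2
-30 -65.3 58.6
```

>>> {"method": "apply_moves", "body": {
  "deltas": [
    [72,13,3,-40,-1],
    [72,0,0,-45,0],
    [72,0,0,-45,0],
    [72,0,0,-45,0],
    [72,0,0,-40,0],
    [72,0,0,-30,0],
    [72,0,0,-20,0],
    [72,0,0,-10,0],
    [72,0,0,0,0],
    [30,0,0,0,0],
    [30,0,0,0,0],
    [30,0,0,0,0],
    [30,0,0,0,0],
    [30,0,0,0,0],
    [30,0,0,0,0]
  ],
  "squeeze": 60
}}

```text
time_s: 3.45
eef_pos: [0.5287, -0.112, 0.0138]
tcp_rot: [3.138, 0.137, 0.006]
wrist_force: [-1.3, 3.4, 8.8]
width: 0.0301
grip_force: 4.9
```

```bash
python3 - <<'E'
from h import *
pose()
E
```

```text
t 3.45 tcp [ 528.7 -112.    13.8] psi -84.99 w 30.1 F [-1.3  3.4  8.8] g 4.9 q6 1.05
```

```bash
python3 - <<'E'
from h import *
s=snap('wrist','w2')
E
```

```text
(no output)
```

View pics/w2.png

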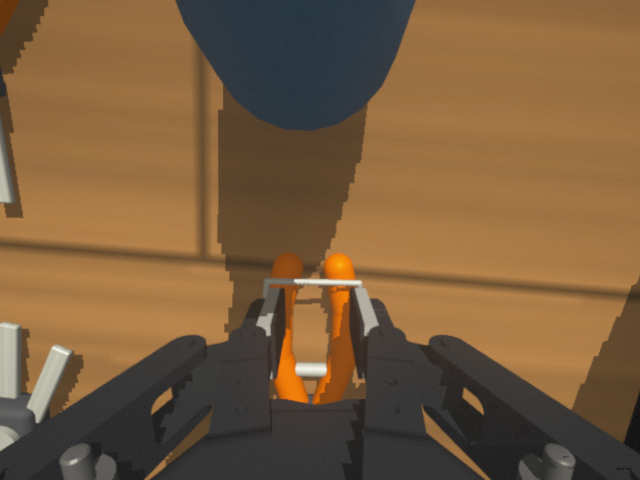

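>>> {"method": "apply_moves", "body": {
  "deltas": [
    [72,0,0,0,0],
    [72,0,0,0,0],
    [72,0,0,0,0],
    [72,-4,2,-6,0],
    [72,0,0,-6,0],
    [72,0,0,0,0],
    [20,0,0,0,0],
    [20,0,0,0,0],
    [20,0,0,0,0],
    [20,0,0,0,0],
    [20,0,0,0,0],
    [20,0,0,0,0]
  ]
}}

```text
time_s: 4.7
eef_pos: [0.5236, -0.1102, -0.0]
tcp_rot: [3.138, 0.137, 0.002]
wrist_force: [-1.3, 0.1, 6.0]
width: 0.0429
grip_force: 61.0
```

```bash
python3 - <<'E'
from h import *
pose()
E
```

```text
t 4.7 tcp [ 523.6 -110.2   -0. ] psi -84.98 w 42.9 F [-1.3  0.1  6. ] g 61.0 q6 1.05
```

>>> {"method": "apply_moves", "body": {
  "deltas": [
    [20,0,0,0,0],
    [20,0,0,10,0],
    [20,0,0,25,0],
    [20,0,0,35,0],
    [20,0,0,35,0],
    [20,0,0,35,0],
    [20,0,0,30,0],
    [20,3,-7,0,8],
    [20,4,-8,0,8],
    [20,4,-8,0,8],
    [20,4,-8,0,8],
    [20,4,-8,0,8],
    [20,4,-8,0,8],
    [20,3,-7,0,8],
    [20,3,-7,0,8],
    [20,3,-7,0,8],
    [20,3,-7,0,8],
    [20,3,-7,0,8],
    [20,0,0,0,1],
    [20,0,0,0,0]
  ],
  "squeeze": 90
}}

```text
time_s: 6.7
eef_pos: [0.5603, -0.1916, 0.1688]
tcp_rot: [-2.145, -2.294, 0.0]
wrist_force: [0.0, 0.1, -1.7]
width: 0.0403
grip_force: 90.9
```

```bash
python3 - <<'E'
from h import *
pose(); s=snap('scene','sc2'); t=snap('top','top2')
cv2.imwrite('pics/c2.png',np.hstack([cv2.resize(s['color'][40:290,100:350,::-1],(400,400)),cv2.resize(t['color'][140:340,300:500,::-1],(400,400))]))
E
```

```text
t 6.7 tcp [ 560.3 -191.6  168.8] psi 3.86 w 40.3 F [ 0.   0.1 -1.7] g 90.9 q6 -0.6
```

View pics/c2.png

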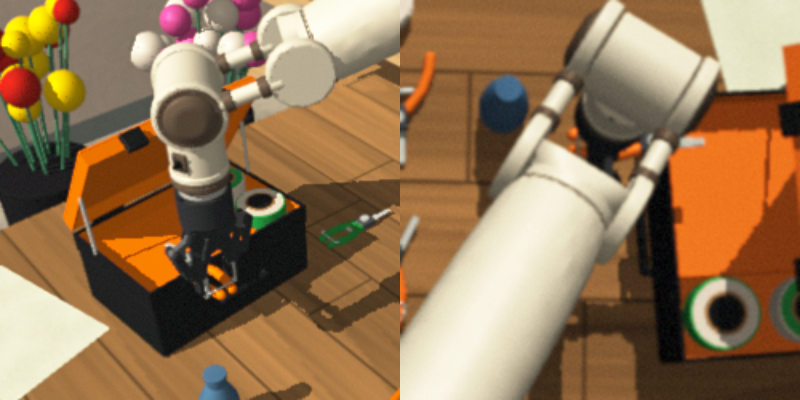

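```bash
python3 - <<'E'
from h import *
import pickle
s=pickle.load(open('top2.pkl','rb'))
for v in(209,210,211,212,213): print(v,[tuple((depthpts(s,[(u,v)])[0]*1000).round(0)) for u in(438,441,444,447,450,453)])
E
```

```text
209 [(np.float64(498.0), np.float64(-218.0), np.float64(498.0)), (np.float64(570.0), np.float64(-296.0), np.float64(174.0)), (np.float64(569.0), np.float64(-302.0), np.float64(179.0)), (np.float64(569.0), np.float64(-309.0), np.float64(180.0)), (np.float64(569.0), np.float64(-316.0), np.float64(181.0)), (np.float64(586.0), np.float64(-341.0), np.float64(109.0))]
210 [(np.float64(495.0), np.float64(-217.0), np.float64(501.0)), (np.float64(567.0), np.float64(-295.0), np.float64(179.0)), (np.float64(567.0), np.float64(-303.0), np.float64(178.0)), (np.float64(567.0), np.float64(-310.0), np.float64(178.0)), (np.float64(567.0), np.float64(-316.0), np.float64(180.0)), (np.float64(584.0), np.float64(-342.0), np.float64(105.0))]
211 [(np.float64(494.0), np.float64(-218.0), np.float64(497.0)), (np.float64(565.0), np.float64(-296.0), np.float64(175.0)), (np.float64(565.0), np.float64(-302.0), np.float64(179.0)), (np.float64(564.0), np.float64(-309.0), np.float64(181.0)), (np.float64(564.0), np.float64(-316.0), np.float64(181.0)), (np.float64(581.0), np.float64(-342.0), np.float64(107.0))]
212 [(np.float64(492.0), np.float64(-218.0), np.float64(498.0)), (np.float64(563.0), np.float64(-296.0), np.float64(173.0)), (np.float64(562.0), np.float64(-302.0), np.float64(180.0)), (np.float64(563.0), np.float64(-309.0), np.float64(178.0)), (np.float64(564.0), np.float64(-317.0), np.float64(174.0)), (np.float64(579.0), np.float64(-342.0), np.float64(104.0))]
213 [(np.float64(491.0), np.float64(-218.0), np.float64(497.0)), (np.float64(560.0), np.float64(-295.0), np.float64(179.0)), (np.float64(576.0), np.float64(-319.0), np.float64(105.0)), (np.float64(576.0), np.float64(-327.0), np.float64(105.0)), (np.float64(576.0), np.float64(-334.0), np.float64(106.0)), (np.float64(576.0), np.float64(-341.0), np.float64(107.0))]
```

>>> {"method": "apply_moves", "body": {
  "deltas": [
    [20,1,-20,0,0],
    [20,2,-25,0,0],
    [20,2,-25,0,0],
    [20,2,-25,0,0],
    [20,2,-25,0,0],
    [20,2,-16,0,0],
    [20,0,0,0,0],
    [20,0,0,-15,0],
    [20,0,0,-15,0],
    [20,0,0,-10,0],
    [20,0,0,-10,0],
    [20,0,0,0,0]
  ]
}}

```text
time_s: 8.0
eef_pos: [0.5706, -0.3265, 0.1164]
tcp_rot: [-2.139, -2.295, 0.0]
wrist_force: [-0.3, 0.7, -2.4]
width: 0.0406
grip_force: 90.9
```

```bash
python3 - <<'E'
from h import *
pose()
E
```

```text
t 8.0 tcp [ 570.6 -326.5  116.4] psi 4.05 w 40.6 F [-0.3  0.7 -2.4] g 90.9 q6 -0.77
```

>>> {"method": "apply_moves", "body": {
  "deltas": [
    [20,0,0,-5,0],
    [20,0,0,-3,0],
    [20,0,0,-1.5,0],
    [20,0,0,-1,0],
    [20,0,0,0,0]
  ]
}}

```text
time_s: 8.5
eef_pos: [0.5718, -0.328, 0.1087]
tcp_rot: [2.142, 2.298, -0.0]
wrist_force: [0.3, -0.1, -1.9]
width: 0.0404
grip_force: 91.0
```

>>> {"method": "apply_moves", "body": {
  "deltas": [
    [20,0,0,-1,0],
    [20,0,0,-1,0],
    [20,0,0,-1,0],
    [20,0,0,0,0]
  ]
}}

```text
time_s: 8.9
eef_pos: [0.5718, -0.328, 0.1057]
tcp_rot: [2.142, 2.298, -0.0]
wrist_force: [-1.1, 0.8, -0.1]
width: 0.0402
grip_force: 91.1
```

>>> {"method": "apply_moves", "body": {
  "deltas": [
    [20,0,0,-1,0],
    [20,0,0,0,0],
    [44,0,0,0,0],
    [56,0,0,0,0],
    [56,0,0,0,0],
    [56,0,0,0,0]
  ]
}}

```text
time_s: 9.5
eef_pos: [0.5717, -0.328, 0.1044]
tcp_rot: [-2.142, -2.298, 0.0]
wrist_force: [-0.0, -1.0, 0.6]
width: 0.0558
grip_force: 0.0
```

```bash
python3 - <<'E'
from h import *
pose(); s=snap('wrist','w3')
cv2.imwrite('pics/w3.png',cv2.resize(s['color'][:,:,::-1],(480,360)))
E
```

```text
t 9.5 tcp [ 571.7 -328.   104.4] psi 4.02 w 55.8 F [-0.  -1.   0.6] g 0.0 q6 -0.77
```

View pics/w3.png

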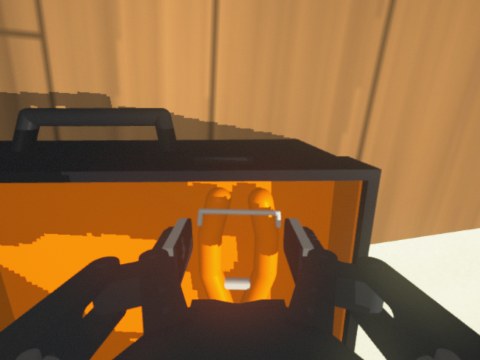

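>>> {"method": "apply_moves", "body": {
  "deltas": [
    [56,0,0,20,0],
    [56,0,0,30,0],
    [56,0,0,30,0],
    [56,0,30,0,0],
    [56,0,35,0,7],
    [56,0,35,0,7],
    [56,-15,30,0,7],
    [56,-15,30,0,7],
    [56,-15,30,0,7],
    [56,-15,30,0,7],
    [56,-15,30,0,7],
    [56,-15,30,0,7],
    [56,-15,30,0,8],
    [56,-15,30,0,8],
    [56,-10,28,0,8],
    [56,0,0,-30,8],
    [56,0,0,-35,4],
    [56,0,0,-35,0],
    [56,0,0,-30,0],
    [56,0,0,0,0]
  ]
}}

```text
time_s: 11.55
eef_pos: [0.4379, 0.0408, 0.0509]
tcp_rot: [0.165, -3.129, -0.003]
wrist_force: [-0.5, 0.3, -0.4]
width: 0.0562
grip_force: 0.0
```

```bash
python3 - <<'E'
from h import *
pose(); s=snap('wrist','w4'); s2=snap('scene','sc4')
cv2.imwrite('pics/w4.png',np.hstack([cv2.resize(s['color'][:,:,::-1],(480,360)),cv2.resize(s2['color'][240:420,220:380,::-1],(320,360))]))
E
```

```text
t 11.55 tcp [437.9  40.8  50.9] psi 96.02 w 56.2 F [-0.5  0.3 -0.4] g 0.0 q6 -1.86
```

View pics/w4.png

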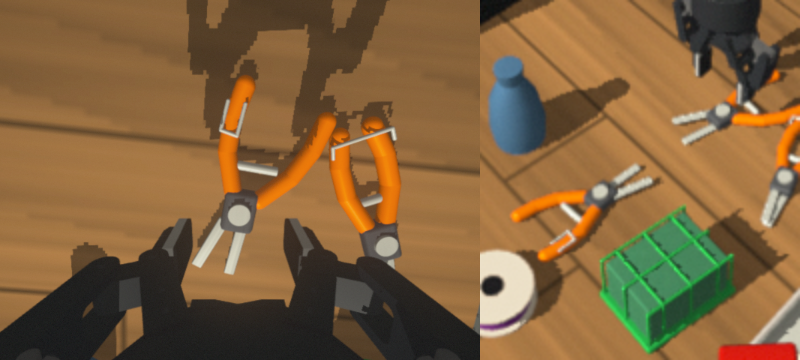

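```bash
python3 - <<'E'
from h import *
import pickle
s=pickle.load(open('w4.pkl','rb')); f=640/480
g=lambda u,v,z:plane(s,[(u*f,v*f)],z)[0]
H=g(238,215,.016); print('C hub',H.round(4))
for n,a,b in[('hub left edge',(228,193),(220,228)),('hub right',(257,196),(250,231)),('blade',(240,236),(232,270))]:
    A,B=g(*a,.014),g(*b,.014); d=B-A; print(n,np.degrees(np.arctan2(d[1],d[0])).round(1))
print('B hub',g(386,246,.016).round(4), 'C mov end',g(328,122,.01).round(4),'Bends',g(342,142,.01).round(4),g(373,127,.01).round(4))
E
```

```text
C hub [0.4433 0.0418 0.016 ]
hub left edge -6.9
hub right -3.7
blade -6.0
B hub [0.4573 0.1617 0.016 ] C mov end [0.3675 0.0989 0.01  ] Bends [0.3805 0.112  0.01  ] [0.3677 0.1318 0.01  ]
```

>>> {"method": "apply_moves", "body": {
  "deltas": [
    [56,5,1,-15,-5.5],
    [56,0,0,-15,-5.5],
    [56,0,0,-12,0],
    [56,0,0,-8,0],
    [56,0,0,0,0],
    [15,0,0,0,0],
    [15,0,0,0,0],
    [15,0,0,0,0],
    [15,0,0,0,0],
    [15,0,0,0,0]
  ],
  "squeeze": 60
}}

```text
time_s: 12.65
eef_pos: [0.4483, 0.041, 0.0059]
tcp_rot: [0.136, 3.135, -0.0]
wrist_force: [0.5, 1.3, 6.0]
width: 0.0243
grip_force: 62.0
```

```bash
python3 - <<'E'
from h import *
pose()
E
```

```text
t 12.65 tcp [448.3  41.    5.9] psi 85.03 w 24.3 F [0.5 1.3 6. ] g 62.0 q6 -1.66
```

>>> {"method": "apply_moves", "body": {
  "deltas": [
    [15,0,0,10,0],
    [15,0,0,30,0],
    [15,0,0,35,0],
    [15,0,0,20,0],
    [15,9,30,0,3],
    [15,9,33,0,4],
    [15,9,33,0,4],
    [15,9,33,0,0],
    [15,9,33,0,0],
    [15,9,33,0,0],
    [15,9,33,0,0],
    [15,9,33,0,0],
    [15,9,32,0,0],
    [15,0,0,-15,0],
    [15,0,0,-25,0],
    [15,0,0,-20,0],
    [15,0,0,-10,0],
    [15,0,0,0,0]
  ]
}}

```text
time_s: 14.45
eef_pos: [0.5259, 0.3328, 0.0275]
tcp_rot: [0.164, -3.133, 0.003]
wrist_force: [0.4, 0.2, -1.4]
width: 0.0241
grip_force: 60.7
```

```bash
python3 - <<'E'
from h import *
pose(); s=snap('top','top3'); s2=snap('wrist','w5')
cv2.imwrite('pics/c3.png',np.hstack([cv2.resize(s['color'][130:310,110:290,::-1],(400,400)),cv2.resize(s2['color'][:,:,::-1],(400,300))[[*range(300)]+[299]*100]]))
E
```

```text
t 14.45 tcp [525.9 332.8  27.5] psi 96.01 w 24.1 F [ 0.4  0.2 -1.4] g 60.7 q6 -1.3
```

View pics/c3.png

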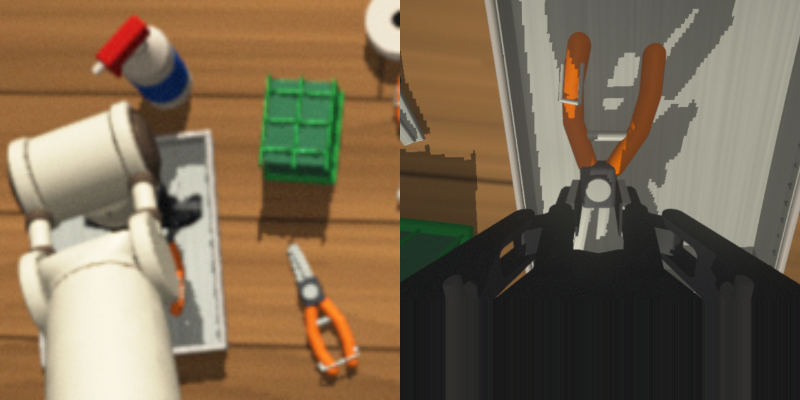

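>>> {"method": "apply_moves", "body": {
  "deltas": [
    [15,0,0,-8,0],
    [15,0,0,-5,0],
    [15,0,0,-2,0],
    [15,0,0,-1,0],
    [15,0,0,0,0]
  ]
}}

```text
time_s: 15.05
eef_pos: [0.5277, 0.334, 0.0135]
tcp_rot: [0.165, -3.137, 0.0]
wrist_force: [0.5, 0.9, -1.8]
width: 0.0241
grip_force: 60.8
```

>>> {"method": "apply_moves", "body": {
  "deltas": [
    [15,0,0,-1.5,0],
    [15,0,0,-1.5,0],
    [15,0,0,0,0]
  ]
}}

```text
time_s: 15.35
eef_pos: [0.5276, 0.334, 0.0103]
tcp_rot: [0.165, -3.137, 0.0]
wrist_force: [-0.8, -0.0, -1.4]
width: 0.0243
grip_force: 60.8
```

>>> {"method": "apply_moves", "body": {
  "deltas": [
    [15,0,0,-1,0],
    [15,0,0,-1,0],
    [15,0,0,0,0]
  ]
}}

```text
time_s: 15.65
eef_pos: [0.528, 0.3342, 0.0099]
tcp_rot: [0.165, -3.137, 0.0]
wrist_force: [-4.6, -2.2, 6.9]
width: 0.0245
grip_force: 61.8
```

>>> {"method": "apply_moves", "body": {
  "deltas": [
    [35,0,0,0,0],
    [48,0,0,0,0],
    [48,0,0,0,0],
    [56,0,0,20,0],
    [56,0,0,35,0],
    [56,0,0,40,0],
    [60,-20,-29,0,3],
    [60,-20,-29,0,3],
    [60,-20,-29,0,3],
    [60,-20,-29,0,3],
    [60,-20,-29,0,3],
    [60,-20,-29,0,3],
    [60,-16,-27,0,0],
    [60,0,0,-30,0],
    [60,0,0,-30,0],
    [60,0,0,0,0],
    [60,0,0,0,0]
  ]
}}

```text
time_s: 17.35
eef_pos: [0.3916, 0.1331, 0.0438]
tcp_rot: [0.654, -3.072, -0.0]
wrist_force: [-0.2, -0.4, 0.2]
width: 0.0602
grip_force: 0.0
```

```bash
python3 - <<'E'
from h import *
pose(); s=snap('wrist','w6')
hsv=cv2.cvtColor(s['color'],cv2.COLOR_RGB2HSV)
m=cv2.inRange(hsv,(3,225,150),(14,255,255)); n,l,st,ce=cv2.connectedComponentsWithStats(m)
for i in range(1,n):
    if st[i,4]>150:
        v,u=np.nonzero(l==i); P=plane(s,np.c_[u,v],.010)*1000
        e=P[np.argmin(P[:,0])]; print(st[i],P.mean(0).round(0),'end',e.round(0),np.linalg.norm(P.max(0)-P.min(0)).round(0))
        a=np.radians(24);q=(P[:,:2]-[456,161])@np.array([[np.cos(a),-np.sin(a)],[np.sin(a),np.cos(a)]])
        print('  B-frame',[(x,*np.round([q[abs(q[:,0]-x)<3,1].min(),q[abs(q[:,0]-x)<3,1].max()],0)) for x in range(-100,-20,10) if (abs(q[:,0]-x)<3).any()])
E
```

```text
t 17.35 tcp [391.6 133.1  43.8] psi 114.02 w 60.2 F [-0.2 -0.4  0.2] g 0.0 q6 -1.96
[321 231  22  16 200] [367. 131.  10.] end [363. 131.  10.] 16.0
  B-frame [(-100, np.float64(4.0), np.float64(11.0)), (-90, np.float64(3.0), np.float64(15.0))]
[278 232  20  15 151] [377. 109.  10.] end [373. 109.  10.] 14.0
  B-frame [(-100, np.float64(-19.0), np.float64(-16.0)), (-90, np.float64(-20.0), np.float64(-10.0))]
[284 255  24 110 781] [415. 128.  10.] end [383. 117.  10.] 73.0
  B-frame [(-80, np.float64(-15.0), np.float64(-10.0)), (-70, np.float64(-18.0), np.float64(-13.0)), (-60, np.float64(-18.0), np.float64(-14.0)), (-50, np.float64(-18.0), np.float64(-13.0)), (-40, np.float64(-17.0), np.float64(-12.0)), (-30, np.float64(-14.0), np.float64(-8.0))]
[326 254  26 111 658] [400. 155.  10.] end [372. 142.  10.] 74.0
  B-frame [(-80, np.float64(13.0), np.float64(18.0)), (-70, np.float64(15.0), np.float64(20.0)), (-60, np.float64(17.0), np.float64(21.0)), (-50, np.float64(17.0), np.float64(21.0)), (-40, np.float64(16.0), np.float64(21.0)), (-30, np.float64(13.0), np.float64(18.0))]
```

>>> {"method": "apply_moves", "body": {
  "deltas": [
    [60,0,0,-18,0],
    [60,0,0,-14,0],
    [60,0,0,-10,0],
    [60,0,0,-3,0],
    [60,0,0,0,0],
    [20,0,0,0,0],
    [20,0,0,0,0],
    [20,0,0,0,0],
    [20,0,0,0,0],
    [20,0,0,0,0],
    [20,0,0,0,0]
  ],
  "squeeze": 60
}}

```text
time_s: 18.5
eef_pos: [0.3928, 0.1329, 0.0002]
tcp_rot: [-0.654, 3.072, -0.001]
wrist_force: [-4.1, -1.0, 11.2]
width: 0.0433
grip_force: 59.6
```

```bash
python3 - <<'E'
from h import *
pose()
E
```

```text
t 18.5 tcp [3.928e+02 1.329e+02 2.000e-01] psi 114.05 w 43.3 F [-4.1 -1.  11.2] g 59.6 q6 -1.96
```

>>> {"method": "apply_moves", "body": {
  "deltas": [
    [20,0,0,0,0],
    [20,0,0,10,0],
    [20,0,0,25,0],
    [20,0,0,35,0],
    [20,0,0,35,0],
    [20,0,0,35,0],
    [20,0,0,30,0],
    [20,7,-20,0,-8.5],
    [20,7,-26,0,-8.5],
    [20,7,-28,0,-8.5],
    [20,7,-28,0,-8.5],
    [20,7,-28,0,-8.5],
    [20,7,-28,0,-8.5],
    [20,7,-28,0,-8.5],
    [20,7,-28,0,-8.5],
    [20,7,-28,0,-8.5],
    [20,7,-28,0,-8.5],
    [20,7,-26,0,-8.5],
    [20,7,-25,0,-8.5],
    [20,5,-15,0,-8]
  ],
  "squeeze": 90
}}

```text
time_s: 20.5
eef_pos: [0.4809, -0.2046, 0.1691]
tcp_rot: [2.15, 2.29, -0.0]
wrist_force: [-0.3, -0.0, -2.4]
width: 0.0406
grip_force: 91.0
```

```bash
python3 - <<'E'
from h import *
pose(); s=snap('top','top4')
# blade: points z .16-.2 in front of the hand
V,U=np.mgrid[0:480,0:640]; P=depthpts(s,np.c_[U.ravel(),V.ravel()])*1000
m=(P[:,2]>160)&(P[:,2]<200)&(P[:,1]<-230)&(P[:,1]>-400)&(P[:,0]>420)&(P[:,0]<560); p=P[m]
print(len(p)); 
for y in range(-360,-220,15):
    k=abs(p[:,1]-y)<7
    if k.any(): print(y,p[k,0].min().round(),p[k,0].max().round(),p[k,2].mean().round())
E
```

```text
t 20.5 tcp [ 480.9 -204.6  169.1] psi 3.61 w 40.6 F [-0.3 -0.  -2.4] g 91.0 q6 -0.7
17
-270 473.0 473.0 179.0
-255 467.0 475.0 180.0
-240 466.0 466.0 177.0
```

>>> {"method": "apply_moves", "body": {
  "deltas": [
    [20,1,-18,0,0],
    [20,2,-25,0,0],
    [20,2,-25,0,0],
    [20,2,-25,0,0],
    [20,2,-20,0,0],
    [20,1,-16,0,0],
    [20,0,0,0,0],
    [20,0,0,-15,0],
    [20,0,0,-15,0],
    [20,0,0,-15,0],
    [20,0,0,-10,0],
    [20,0,0,-5,0],
    [20,0,0,0,0]
  ]
}}

```text
time_s: 21.85
eef_pos: [0.4904, -0.3313, 0.1075]
tcp_rot: [-2.141, -2.297, -0.0]
wrist_force: [-1.0, 0.5, -1.8]
width: 0.0403
grip_force: 90.9
```

>>> {"method": "apply_moves", "body": {
  "deltas": [
    [20,0,-2,-1,0],
    [20,0,0,-1,0],
    [20,0,0,0,0]
  ]
}}

```text
time_s: 22.15
eef_pos: [0.491, -0.3343, 0.1071]
tcp_rot: [2.142, 2.297, -0.0]
wrist_force: [1.1, -0.0, -1.0]
width: 0.0401
grip_force: 91.0
```

>>> {"method": "apply_moves", "body": {
  "deltas": [
    [20,0,0,-1,0],
    [20,0,0,-1,0],
    [20,0,0,0,0]
  ]
}}

```text
time_s: 22.45
eef_pos: [0.491, -0.3342, 0.1058]
tcp_rot: [2.141, 2.297, -0.0]
wrist_force: [-1.9, 1.5, 4.4]
width: 0.0402
grip_force: 91.8
```

>>> {"method": "apply_moves", "body": {
  "deltas": [
    [44,0,0,0,0],
    [56,0,0,0,0],
    [56,0,0,0,0],
    [56,0,0,20,0],
    [56,0,0,35,0],
    [56,0,0,30,0],
    [56,-2,30,0,0],
    [50,-3,35,0,8],
    [50,0,35,0,8],
    [50,0,35,0,8],
    [45,17,30,0,8],
    [45,17,30,0,8],
    [45,17,30,0,8],
    [45,17,30,0,8],
    [45,17,30,0,8],
    [45,17,30,0,8],
    [45,17,30,0,8],
    [45,17,30,0,8],
    [45,17,30,-20,4],
    [45,0,0,-30,0]
  ]
}}

```text
time_s: 24.45
eef_pos: [0.6418, 0.0746, 0.1413]
tcp_rot: [-0.173, 3.13, 0.001]
wrist_force: [0.2, -1.3, 0.0]
width: 0.045
grip_force: 0.0
```

>>> {"method": "apply_moves", "body": {
  "deltas": [
    [45,0,0,0,0],
    [45,0,0,0,0]
  ]
}}

```text
time_s: 24.65
eef_pos: [0.6382, 0.0708, 0.1392]
tcp_rot: [0.164, -3.135, -0.0]
wrist_force: [0.7, 0.1, -0.1]
width: 0.0451
grip_force: 0.0
```

```bash
python3 - <<'E'
from h import *
pose(); s=snap('wrist','w7')
hsv=cv2.cvtColor(s['color'],cv2.COLOR_RGB2HSV)
V,U=np.mgrid[0:480,0:640]; P=plane(s,np.c_[U.ravel(),V.ravel()],.016)
near=(np.hypot(P[:,0]-.622,P[:,1]-.041)<.03)
S,Vv=hsv[:,:,1].ravel(),hsv[:,:,2].ravel()
D=depthpts(s,np.c_[U.ravel(),V.ravel()])
for nm,m in(('disc',near&(S<50)&(Vv>140)),('dark',near&(S<110)&(Vv<110)&(D[:,2]>.008)&(D[:,2]<.03)),('depth',near&(D[:,2]>.012)&(D[:,2]<.025)&(S<110))):
    if m.sum()>10:
        p=P[m]; r=cv2.minAreaRect((p[:,:2]*1000).astype(np.float32)); print(nm,m.sum(),p.mean(0).round(4),np.round(r[0]),np.round(r[1]),round(r[2],1))
# blades/handles silhouettes by depth in a wider field
m=(np.hypot(P[:,0]-.622,P[:,1]-.041)<.11)&(D[:,2]>.005)&(D[:,2]<.03)
for x in range(555,730,10):
    k=m&(abs(D[:,0]*1000-x)<2)
    if k.any():
        y=np.sort(D[k,1]*1000); g=np.split(y,np.nonzero(np.diff(y)>4)[0]+1); print(x,[(a.min().round(),a.max().round()) for a in g])
E
```

```text
t 24.65 tcp [638.2  70.8 139.2] psi 96.0 w 45.1 F [ 0.7  0.1 -0.1] g 0.0 q6 -1.75
disc 594 [0.6144 0.0425 0.016 ] [613.  44.] [40. 26.] 0.4
dark 772 [0.6188 0.0403 0.016 ] [621.  40.] [33. 26.] 6.0
depth 1366 [0.6191 0.0412 0.016 ] [616.  40.] [28. 47.] 85.2
565 [(np.float64(28.0), np.float64(37.0)), (np.float64(56.0), np.float64(61.0))]
575 [(np.float64(28.0), np.float64(37.0)), (np.float64(53.0), np.float64(62.0))]
585 [(np.float64(29.0), np.float64(37.0)), (np.float64(50.0), np.float64(60.0)), (np.float64(137.0), np.float64(146.0))]
595 [(np.float64(29.0), np.float64(37.0)), (np.float64(48.0), np.float64(58.0)), (np.float64(136.0), np.float64(144.0))]
605 [(np.float64(28.0), np.float64(55.0)), (np.float64(136.0), np.float64(144.0))]
615 [(np.float64(26.0), np.float64(52.0)), (np.float64(135.0), np.float64(143.0))]
625 [(np.float64(-71.0), np.float64(-67.0)), (np.float64(27.0), np.float64(53.0)), (np.float64(135.0), np.float64(143.0))]
635 [(np.float64(-67.0), np.float64(-65.0)), (np.float64(17.0), np.float64(56.0)), (np.float64(135.0), np.float64(142.0))]
645 [(np.float64(-68.0), np.float64(-66.0)), (np.float64(10.0), np.float64(29.0)), (np.float64(44.0), np.float64(60.0)), (np.float64(134.0), np.float64(141.0))]
655 [(np.float64(3.0), np.float64(64.0)), (np.float64(134.0), np.float64(141.0))]
665 [(np.float64(1.0), np.float64(15.0)), (np.float64(21.0), np.float64(22.0)), (np.float64(53.0), np.float64(67.0)), (np.float64(133.0), np.float64(141.0))]
675 [(np.float64(-3.0), np.float64(12.0)), (np.float64(54.0), np.float64(68.0)), (np.float64(133.0), np.float64(140.0))]
685 [(np.float64(-5.0), np.float64(8.0)), (np.float64(56.0), np.float64(70.0))]
695 [(np.float64(-6.0), np.float64(8.0)), (np.float64(56.0), np.float64(70.0))]
705 [(np.float64(-6.0), np.float64(5.0)), (np.float64(53.0), np.float64(67.0))]
715 [(np.float64(53.0), np.float64(66.0))]
```

>>> {"method": "apply_moves", "body": {
  "deltas": [
    [48,-9,-16,0,0],
    [48,-8,-15,0,0],
    [48,0,0,-25,0],
    [48,0,0,-30,0],
    [48,0,0,-30,0],
    [48,0,0,-25,0],
    [48,0,0,-10,0],
    [48,0,0,0,0],
    [48,0,0,0,0]
  ]
}}

```text
time_s: 25.6
eef_pos: [0.623, 0.0394, 0.0215]
tcp_rot: [-0.164, 3.135, -0.001]
wrist_force: [0.2, -0.1, 0.4]
width: 0.048
grip_force: 0.0
```

```bash
python3 - <<'E'
from h import *
pose()
E
```

```text
t 25.6 tcp [623.   39.4  21.5] psi 95.99 w 48.0 F [ 0.2 -0.1  0.4] g 0.0 q6 -1.81
```

>>> {"method": "apply_moves", "body": {
  "deltas": [
    [48,-1,0,-8,0],
    [48,0,0,-6,0],
    [48,0,0,-3,0],
    [48,0,0,0,0],
    [15,0,0,0,0],
    [15,0,0,0,0],
    [15,0,0,0,0],
    [15,0,0,0,0],
    [15,0,0,0,0],
    [15,0,0,0,0]
  ],
  "squeeze": 60
}}

```text
time_s: 26.6
eef_pos: [0.6212, 0.04, 0.0031]
tcp_rot: [-0.165, 3.136, -0.0]
wrist_force: [-1.2, 0.3, 3.9]
width: 0.0256
grip_force: 57.2
```

```bash
python3 - <<'E'
from h import *
pose()
E
```

```text
t 26.6 tcp [621.2  40.    3.1] psi 96.02 w 25.6 F [-1.2  0.3  3.9] g 57.2 q6 -1.81
```

>>> {"method": "apply_moves", "body": {
  "deltas": [
    [15,0,0,10,0],
    [15,0,0,30,0],
    [15,0,0,40,0],
    [15,0,0,40,0],
    [15,0,0,20,0],
    [15,-30,15,0,0],
    [15,-30,20,0,0],
    [15,-30,25,0,0],
    [15,-30,30,0,0],
    [15,-10,36,0,0],
    [15,-5,36,0,0],
    [15,-5,36,0,0],
    [15,-5,36,0,0],
    [15,0,36,0,0],
    [15,0,36,0,0],
    [15,0,36,0,0],
    [15,0,37,0,0],
    [15,0,0,0,0],
    [15,0,0,0,0]
  ]
}}

```text
time_s: 28.5
eef_pos: [0.475, 0.4194, 0.1421]
tcp_rot: [0.167, -3.136, 0.001]
wrist_force: [-1.3, 0.1, -1.6]
width: 0.0255
grip_force: 56.9
```

```bash
python3 - <<'E'
from h import *
pose(); s=snap('wrist','w8')
V,U=np.mgrid[0:480,0:640]; D=depthpts(s,np.c_[U.ravel(),V.ravel()])*1000
hs=cv2.cvtColor(s['color'],cv2.COLOR_RGB2HSV).reshape(-1,3)
o=(hs[:,1]>150)&(hs[:,0]<20)
k=o&(D[:,2]>4)&(D[:,2]<40)&(D[:,1]>250); p=D[k]; print('C orange',k.sum(), p.min(0).round(),p.max(0).round())
k=o&(D[:,2]>110)&(D[:,2]<190); p=D[k]; print('held orange',k.sum()); 
if len(p): print(p.min(0).round(),p.max(0).round())
k=(D[:,2]>24)&(D[:,2]<40)&(D[:,1]>230)&(D[:,0]>330); p=D[k]
for x in(400,450,500,550,600):
    q=p[abs(p[:,0]-x)<4,1]; print(x,q.min().round() if len(q) else 0,q.max().round() if len(q) else 0)
E
```

```text
t 28.5 tcp [475.  419.4 142.1] psi 96.11 w 25.5 F [-1.3  0.1 -1.6] g 56.9 q6 -1.14
C orange 3151 [427. 299.   4.] [617. 458.  29.]
held orange 1240
[480. 404. 146.] [519. 443. 189.]
400 253.0 471.0
450 260.0 478.0
500 266.0 484.0
550 273.0 280.0
600 279.0 285.0
```

>>> {"method": "apply_moves", "body": {
  "deltas": [
    [15,0,2,-20,0],
    [15,0,0,-30,0],
    [15,0,0,-30,0],
    [15,0,0,-25,0],
    [15,0,0,-12,0],
    [15,0,0,-6,0],
    [15,0,0,-3,0],
    [15,0,0,0,0]
  ]
}}

```text
time_s: 29.35
eef_pos: [0.4765, 0.4212, 0.0176]
tcp_rot: [-0.164, 3.136, 0.001]
wrist_force: [-0.8, 0.1, -0.5]
width: 0.0255
grip_force: 56.9
```

>>> {"method": "apply_moves", "body": {
  "deltas": [
    [15,0,0,-4,0],
    [15,0,0,-3,0],
    [15,0,0,-1,0],
    [15,0,0,0,0]
  ]
}}

```text
time_s: 29.75
eef_pos: [0.4756, 0.421, 0.0085]
tcp_rot: [0.165, -3.137, 0.0]
wrist_force: [0.1, -0.3, -1.0]
width: 0.0253
grip_force: 56.8
```

>>> {"method": "apply_moves", "body": {
  "deltas": [
    [15,0,0,-1,0],
    [15,0,0,-1,0],
    [15,0,0,0,0]
  ]
}}

```text
time_s: 30.05
eef_pos: [0.4759, 0.4212, 0.0071]
tcp_rot: [-0.165, 3.137, 0.0]
wrist_force: [-0.7, 0.3, 2.2]
width: 0.0254
grip_force: 57.2
```

>>> {"method": "apply_moves", "body": {
  "deltas": [
    [32,0,0,0,0],
    [44,0,0,0,0],
    [48,0,0,0,0],
    [48,0,0,20,0],
    [48,0,0,35,0],
    [48,0,0,40,0],
    [48,0,0,40,0],
    [48,0,0,40,0],
    [48,-12,-32,0,0],
    [48,-12,-32,0,0],
    [48,-12,-32,0,0],
    [48,-12,-32,0,0],
    [48,-12,-32,0,0],
    [48,-12,-32,0,0],
    [48,-12,-32,0,0],
    [48,-12,-32,0,0],
    [48,-12,-32,0,0],
    [48,0,0,0,0]
  ]
}}

```text
time_s: 31.85
eef_pos: [0.3669, 0.1307, 0.1814]
tcp_rot: [-0.159, 3.137, -0.002]
wrist_force: [-1.1, 1.0, 0.3]
width: 0.0478
grip_force: 0.0
```

```bash
python3 - <<'E'
from h import *
pose(); s=snap('top','top9')['color'][:,:,::-1]; c=snap('scene','sc9')['color'][:,:,::-1]
a=cv2.resize(s[130:310,110:290],(300,300),interpolation=2); b=cv2.resize(s[150:330,400:550],(250,300),interpolation=2)
e=cv2.resize(c[80:260,120:300],(300,300),interpolation=2); f=cv2.resize(c[300:480,230:520],(483,300),interpolation=2)
o=np.zeros((600,800,3),np.uint8); o[:300,:300]=a; o[:300,300:550]=b; o[300:,:300]=e; o[300:,300:783]=f
o[:188,550:800]=cv2.resize(c,(250,188)); cv2.imwrite('pics/fin.png',o)
E
```

```text
t 31.85 tcp [366.9 130.7 181.4] psi 95.81 w 47.8 F [-1.1  1.   0.3] g 0.0 q6 -1.64
```

View pics/fin.png

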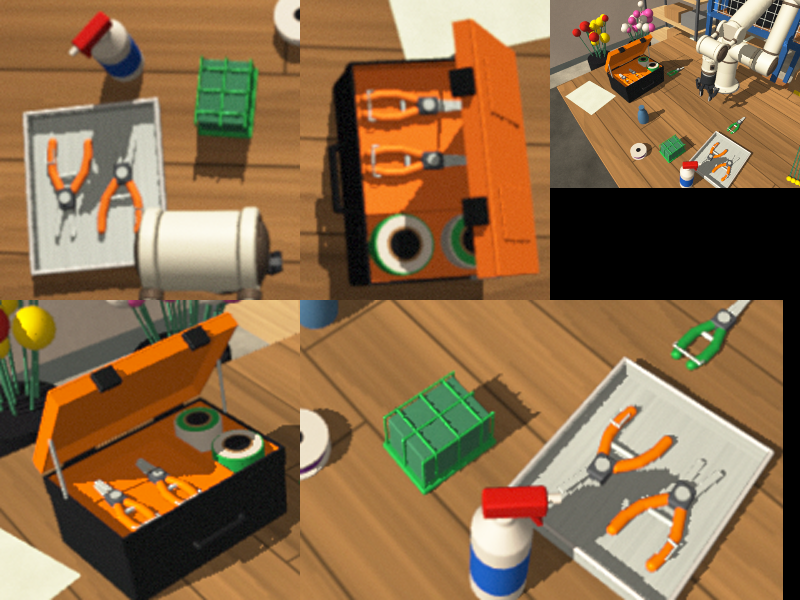

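The final picture shows both shut pairs flat in the free bay (crop pixels around 415,105 and 415,157). Both open pairs lie apart in the steel tray (around 66,195 and 122,175), and the foam, spray, vase and ribbon look unmoved.

```bash
python3 -c "
from cell import arm
print(arm.hand_in())"
```

```text
the job is handed in; nothing more can be done
None
```

I laid the two latched-shut snips flat in the toolbox's free bay and the two open ones flat and apart in the steel tray. The bystanders look unmoved, and I handed the job in at about 32 s; no verdict came back.

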